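# Back the glass indexing wheel off by one notch

## Task

The red tumbler on the ratchet indexing turntable has been turned one notch too far. Tip the steel pawl up out of the teeth by pushing its red thumb plate away from the wheel, push the wheel back exactly one notch (anticlockwise seen from above) by one of its brass pegs, then tip the pawl back so that it drops fully home in the new notch. Leave the tumbler standing where it is on the wheel's rubber pad, and leave everything else on the bench alone.

Things in the scene. Friction and masses are not known exactly. Their poses are not given: they have to be found in the camera images.
- stand: Fixed indexing turntable on a grey-green bed plate 14 mm thick (x = -110 to 110 mm, y = -215 to 130 mm). Origin: on the wheel's upright axis, at bench level; z up; its -y axis points from the wheel's axis to the pawl. Its place and yaw (up to 0.45 rad either way) vary; at yaw 0 its axes are the world's.
- wheel (a joint): Turn of the ratchet wheel in rad, within 0.04 of 0 at the start (a seated pawl leaves 6 mm of play at the teeth either way), growing anticlockwise seen from above, which is backward. 12 notches, 0.524 rad apart. The pawl, when down, blocks backward turning; forward it clicks over the sloping teeth. With the pawl up the wheel turns freely and stays where left (about 1.5 N at a peg).
- wheel_hub (a point): Centre of the top of the rubber pad (100 mm diameter, 40 mm above the bench) on the wheel's axis; turns with the wheel; axes as the stand's when joint wheel = 0. The wheel is an aluminium disc of 236 mm diameter, its top 34 mm above the bench; steel saw teeth, 12 mm high (top at 46 mm), lie from 97 to 115 mm radius. A notch floor is 20 mm wide, the pawl's nose 8 mm.
- peg0 (a point): Centre of the top of upright brass peg 0 on the wheel, 12 mm diameter, 55 mm tall (34 to 89 mm above the bench), 82 mm from the wheel's axis, on the wheel's x axis; peg n stands n x 60 degrees further anticlockwise. Any peg may be pushed.
- peg1 (a point): Centre of the top of upright brass peg 1 on the wheel, 12 mm diameter, 55 mm tall (34 to 89 mm above the bench), 82 mm from the wheel's axis.
- peg2 (a point): Centre of the top of upright brass peg 2 on the wheel, 12 mm diameter, 55 mm tall (34 to 89 mm above the bench), 82 mm from the wheel's axis.
- peg3 (a point): Centre of the top of upright brass peg 3 on the wheel, 12 mm diameter, 55 mm tall (34 to 89 mm above the bench), 82 mm from the wheel's axis.
- peg4 (a point): Centre of the top of upright brass peg 4 on the wheel, 12 mm diameter, 55 mm tall (34 to 89 mm above the bench), 82 mm from the wheel's axis.
- peg5 (a point): Centre of the top of upright brass peg 5 on the wheel, 12 mm diameter, 55 mm tall (34 to 89 mm above the bench), 82 mm from the wheel's axis.
- pawl (a joint): Tilt of the L-shaped pawl in rad: 0 is down, nose in a notch; 1.35 its upper stop. Pushing the thumb plate away from the wheel tilts it up. Top-heavy: below about 0.8 it falls back down, above it falls to the upper stop and stays. 0.25 kg, 2 to 4 N at a fingertip. Nose clear of the teeth above 0.25. Plate and nose arm make a right angle in which a fingertip fits.
- pawl_pivot (a point): Fixed: the pawl's level pivot, 166 mm from the wheel's axis along the stand's -y, 60 mm above the bench, pivot line along the stand's x. A bracket 34 mm wide (stand's x) and 26 mm deep reaches 10 mm above it.
- thumb_plate (a point): On the face towards the wheel of the pawl's red thumb plate (30 mm wide along the stand's x, 8 mm thick), 40 mm from the pivot; moves with the pawl. With the pawl down the plate stands upright over the pivot, 8 to 60 mm above it (top 120 mm above the bench).
- pawl_nose (a point): On the back of the steel nose arm (12 mm wide, 10 mm thick, reaching 68 mm from the pivot), 61 mm along it; moves with the pawl. Pawl down: the arm is level, pointing to the wheel's axis, this point on its upper side 65 mm above the bench. Pawl up: it stands nearly upright; pushed towards the wheel's axis on its back, 30 to 55 mm above the pivot, it tips over and drops.
- tumbler_mid (a point): Centre, half-way up, of the loose red cut-glass tumbler standing on the wheel's pad: 78 mm tall, 60 mm diameter at the foot, 74 mm at the rim, 0.24 kg. Its rim is 118 mm above the bench.
- blue_tumbler: Loose blue cut-glass tumbler, 85 mm tall, 74 mm rim; origin under its foot. To be left alone.
- clear_tumbler: Loose clear cut-glass tumbler, 95 mm tall, 68 mm rim; origin under its foot. To be left alone.
- paste_jar: Loose white jar with blue cap, 64 mm diameter, 75 mm tall; origin under its foot. To be left alone.
- dressing_stone: Loose brown stone, 100 x 30 x 25 mm; origin at the centre of its underside. To be left alone.
- brush: Loose brush lying on the bench along its x axis. To be left alone.
- wrench: Loose wrench lying on the bench along its x axis. To be left alone.

How it is judged:
By the outcome, as a careful person would: the job done as asked, in the order asked, and still so for the second after the job is handed in, with the robot touching nothing.
It also fails if it takes over 54 s, if anything falls off the work surface, if the arm or the gripper's body presses on something with over 40 N, if the wrist force passes 120 N, or if a joint passes its speed limit or range.

## Robot

A 6-joint arm with a two-finger parallel gripper is mounted at the origin on the work surface. World frame = base frame: x ahead of the robot, y to its left, z up, the work surface at z = 0. Lengths are in m, angles in rad, forces in N, time in s.
With the tool pointing down it reaches from about 0.35 to 0.775 m from the base axis. Payload 5.5 kg.
Tool frame: the origin (TCP) lies midway between the tips of the shut fingers; the grasp point (between the pads) lies 19 mm behind it; z points along the fingers, x is the direction in which the jaws open and shut, and the axes are right-handed (so a half turn about z gives the same grasp; the last joint's range is limited). The gripper opens to 85 mm and grips with 20 to 120 N. Pads are 22 mm wide; open, the fingers measure 114 mm over their backs; the gripper's body (76 mm by 85 mm) begins 54 mm behind the grasp point. The pads swing forward as they close: fully open they stand 13 mm farther back than shut.
Start: joints at [-1.343, 0.313, 0.046, 1.304, 0, 1.431], TCP at [0.207, -0.537, 0.231] pointing down, gripper open.
Joint ranges: [-2.76, 2.76], [-0.86, 1.69], [-1.03, 1.26], [-2.2, 2.34], [-1.47, 1.5], [-3.14, 3.14]. Speed limits (rad/s): [2.57, 2.57, 3.14, 3.14, 3.14, 3.14].

## Interface

Orientations are given as a unit quaternion [w, x, y, z].
In Python, from workcell import env gives the robot as it stands.
- The arm moves only by the tool servo_tool, never from a script. Its argument "targets" is a list of rows, each an object with "xyz": the shift along the tool's x, y, z in m, a list of three; "twist": the turn, a rotation vector about the tool's x, y, z in rad, a list of three; "jaw": the opening, from 0 (shut) to 1 (fully open). A call has 1 to 12 rows; each row is the pose to reach, as a shift and turn from the pose commanded when the call began, along the tool's axes at that moment; what a row does not reach only later rows make up. A row lasts 1/12 s, in which the tool goes at most 41.7 mm and 7.16 degrees, less where a joint would pass 70% of its speed; a pose out of reach is approached as far as the arm can. A call with a gripper value outside its range is refused whole. The fingers move at their own pace and stop on an object; "squeeze" is the grip in N (left out, the last holds). Time passes only in rows, so rows that repeat a pose let the fingers close. It gives the time, the measured TCP pose, the force and the opening at its end, in the units of the state.
- env.get_state(): the state, without advancing time (a new reading comes with each control period).
- env.read_camera(name): name is "side" or "top" or "wrist"; returns a dict with "color" (400x640x3 uint8, red, green, blue), "depth" (400x640 float32, m along the optical axis (not along the pixel's ray), 0 where there is no reading), "fx", "fy", "cx", "cy" (pixels), "k1" (the pictures are not rectified: a ray, as slopes to the right and down, at radius r is drawn at 1 + k1 r^2 times it, then the intrinsics apply), "eye" and "attitude" of the camera in the world. Camera axes: x right, y down, z forward; pixel columns grow to the right and rows downward; lengths in m; the calibration is good to about 2 mm. A picture is of the moment at which its call begins.
- env.hand_in(): hands the job in, once; it reports no verdict.
The state is a dict: "clock": time; "joint_pos": joint angles; "qvel": joint speeds; "tau": joint torques, N m; "tcp_pos": TCP position; "orientation": TCP orientation; "wrist_force": force on the tool from outside, world axes, zero at the start; "ft_torque": the same for the moment, N m; "finger_gap": finger opening in m.
Only numpy, scipy, OpenCV 4.12 (cv2) and the standard library are available. Lean on these libraries where they do the work, as an engineer would, in place of code of your own. Each camera call takes 0.05 s, during which the arm holds its last target. There are 200 camera calls.

## Working session

There is one attempt and no reset: what is moved stays moved. The work goes in short steps, Python scripts to look and compute and a tool call to move; the robot and the scene stay as the last step left them, time stands still between calls to the robot, and variables do not carry over. Pictures are saved under pics/ and viewed, about 8 in all and at most 12, crops included, and the job is handed in when it is done.

Besides the shell and the picture viewer there is one more tool, called after "Call:" as name(argument=value, ...), one argument or row to a line, values as JSON. servo_tool: Moves the arm, as the interface text tells. Its arguments: {"type":"object","properties":{"targets":{"type":"array","items":{"type":"object","properties":{"xyz":{"type":"array","items":{"type":"number"}},"twist":{"type":"array","items":{"type":"number"}},"jaw":{"type":"number"}}}},"squeeze":{"type":"number"}},"required":["targets"]}

```bash
ls; mkdir -p pics; cat > h.py <<'E'
import numpy as np, cv2
from workcell import env
from scipy.spatial.transform import Rotation as R
def rot(q): 
    q=np.asarray(q,float)
    return q if q.shape==(3,3) else R.from_quat(np.r_[q[1:],q[0]]).as_matrix()
def ray(c,u,v):
    K=np.array([[c['fx'],0,c['cx']],[0,c['fy'],c['cy']],[0,0,1.]])
    p=cv2.undistortPoints(np.array([[[u,v]]],float),K,np.array([c['k1'],0,0,0,0.]))[0,0]
    return np.array([p[0],p[1],1.])
def at_z(c,u,v,z):
    d=rot(c['attitude'])@ray(c,u,v); e=np.array(c['eye']); return e+d*(z-e[2])/d[2]
def at_depth(c,u,v):
    return np.array(c['eye'])+rot(c['attitude'])@ray(c,u,v)*c['depth'][int(round(v)),int(round(u))]
def cloud(c):
    h,w=c['depth'].shape; vv,uu=np.mgrid[:h,:w]
    K=np.array([[c['fx'],0,c['cx']],[0,c['fy'],c['cy']],[0,0,1.]])
    p=cv2.undistortPoints(np.stack([uu,vv],-1).reshape(-1,1,2).astype(float),K,np.array([c['k1'],0,0,0,0.])).reshape(h,w,2)
    P=np.dstack([p,np.ones((h,w))])*c['depth'][...,None]
    return P@rot(c['attitude']).T+np.array(c['eye'])
def save(c,n): cv2.imwrite(f'pics/{n}.png',c['color'][...,::-1])
E
python3 - <<'E'
from h import *
for n in ['top','side']:
    c=env.read_camera(n); save(c,n+'0'); print(n,c['eye'],c['attitude'],c['fx'],c['k1'])
    np.savez(n+'0.npz',**c)
s=env.get_state(); print(s)
E
```

```text
pics
top [0.40734305 0.06829315 1.12073735] [-0.07035426  0.70950223 -0.69896138  0.05576598] 446.22467608525403 0.005346870859333703
side [0.33925844 0.76805792 0.81963048] [ 0.06075925 -0.15469958  0.91370793 -0.37082903] 489.97401207883775 -0.051708140813707254
{'clock': 0.1, 'joint_pos': array([-1.34258795e+00,  3.13949209e-01,  4.50939683e-02,  1.30361284e+00,
       -4.10026097e-05,  1.43122907e+00]), 'qvel': array([-8.76143722e-04,  4.04149391e-05,  2.62299288e-03,  4.70363485e-04,
        7.73568602e-04, -9.25396607e-04]), 'tau': array([ 1.75563633e-03, -4.81727135e+01,  2.99242473e+01,  1.28088307e-02,
       -1.45565773e-04,  2.13517438e-06]), 'tcp_pos': array([ 0.2066274 , -0.53609637,  0.23048501]), 'orientation': array([-5.49161819e-04,  8.24481590e-01, -5.65888159e-01, -6.30501116e-04]), 'wrist_force': array([ 0.85062746, -0.76545083,  0.9049375 ]), 'ft_torque': array([ 0.03386389, -0.01012114, -0.01743906]), 'finger_gap': 0.08542077414967096}
```

View pics/top0.png

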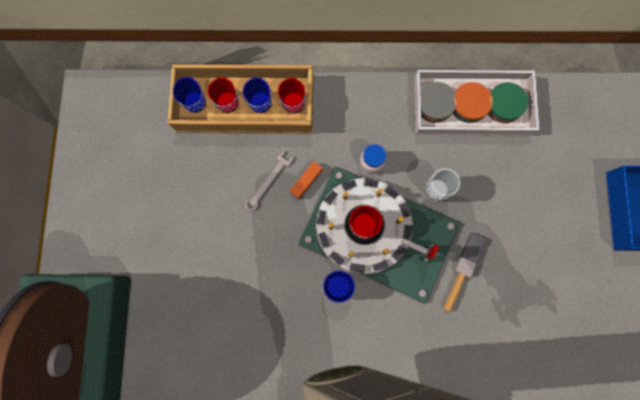

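View pics/side0.png

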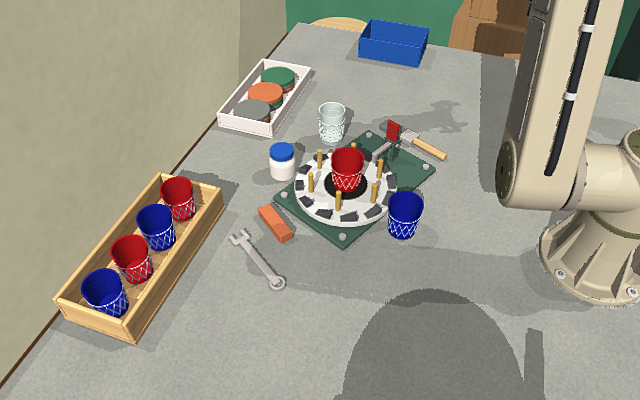

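The top view shows the wheel at about (365,225), the pawl's plate at (432,252) and the pegs around the tumbler. The blue tumbler is at (340,287), the brush at (463,272), the jar at (374,157) and the clear glass at (443,184). I'll now measure the stand.

```bash
python3 - <<'E'
from h import *
for n in ['top0','side0']:
    c=dict(np.load(n+'.npz')); P=cloud(c); col=c['color']; hsv=cv2.cvtColor(col,cv2.COLOR_RGB2HSV)
    H,S,V=[hsv[...,i].astype(int) for i in range(3)]
    near=(np.hypot(P[...,0]-0.36,P[...,1]+0.02)<0.35)
    zz=P[...,2]
    bench=near&(abs(zz)<0.012)&(S<40); print(n,'bench z',np.median(zz[bench]))
    g=near&(H>60)&(H<95)&(S>60)&(abs(zz-0.014)<0.012)
    # green plate: ray to z=.014
    m=cv2.morphologyEx(g.astype(np.uint8),cv2.MORPH_OPEN,np.ones((3,3)))
    ys,xs=np.nonzero(m); Q=np.array([at_z(c,u,v,.014)[:2] for u,v in zip(xs,ys)])
    hull=cv2.convexHull((Q*1000).astype(np.float32)); r=cv2.minAreaRect(hull); print('plate',r, cv2.boxPoints(r).round(0).tolist())
    w=near&(zz>0.028)&(zz<0.056)&(S<60)
    ys,xs=np.nonzero(w); Q=P[w]
    hull=cv2.convexHull((Q[:,:2]*1000).astype(np.float32)); print('wheel',cv2.minEnclosingCircle(hull),len(Q))
    # red parts
    red=near&((H<6)|(H>174))&(S>150)&(V>60)
    k,lab,st,ce=cv2.connectedComponentsWithStats(red.astype(np.uint8))
    for i in range(1,k):
        if st[i,4]>15: print('red',st[i],ce[i].round(1),np.median(P[lab==i],0).round(3),P[lab==i].max(0).round(3),P[lab==i].min(0).round(3))
    br=near&(H>12)&(H<28)&(S>110)&(V>80)
    k,lab,st,ce=cv2.connectedComponentsWithStats(br.astype(np.uint8))
    for i in range(1,k):
        if st[i,4]>3: print('brass',st[i],ce[i].round(1),np.median(P[lab==i],0).round(3),zz[lab==i].max().round(3))
for n,b in [('top0',(290,150,490,320)),('side0',(250,90,460,260))]:
    im=cv2.imread(f'pics/{n}.png')[b[1]:b[3],b[0]:b[2]]
    cv2.imwrite(f'pics/{n}c.png',cv2.resize(im,None,fx=3,fy=3,interpolation=cv2.INTER_CUBIC))
a=cv2.imread('pics/top0c.png');b=cv2.imread('pics/side0c.png');b=cv2.resize(b,(600,486));a=cv2.resize(a,(600,510))
E
```

```text
top0 bench z -0.0004095324351025553
plate ((532.6611938476562, -52.31410217285156), (338.18304443359375, 214.30044555664062), 65.5377426147461) [[365.0, -162.0], [560.0, -251.0], [700.0, 57.0], [505.0, 146.0]]
wheel ((574.1806030273438, -65.19355773925781), 174.56329345703125) 6028
red [349 206  34  32 864] [365.4 221.3] [ 0.554 -0.015  0.054] [0.59  0.068 1.121] [ 0.407 -0.058  0.035]
red [427 245  12  13  89] [432.8 251.2] [ 0.482 -0.162  0.116] [ 0.5   -0.155  0.126] [ 0.469 -0.197  0.012]
brass [377 189   5   7  24] [379.  191.8] [ 0.621 -0.046  0.086] 0.092
brass [344 191   4   8  22] [345.2 194.8] [0.614 0.035 0.086] 0.09
brass [397 217   7   6  28] [400.2 219. ] [ 0.558 -0.094  0.087] 0.092
brass [329 223   4   6  19] [330.5 225.2] [0.541 0.067 0.087] 0.091
brass [383 249   6   5  22] [385.5 251.1] [ 0.483 -0.06   0.087] 0.09
brass [349 252   5   5  19] [350.8 253.8] [0.475 0.02  0.088] 0.092
brass [444 274  21  37 298] [454.  292.3] [ 0.392 -0.231  0.018] 0.024
side0 bench z 0.0005718497746994844
plate ((531.8235473632812, -48.49591064453125), (347.21484375, 220.7647857666015
[... 166 characters left out ...]
386 120  13  22 210] [392.2 130.7] [ 0.481 -0.161  0.098] [ 0.496 -0.155  0.123] [ 0.468 -0.174  0.07 ]
red [ 331  147   34   46 1063] [346.7 166.7] [ 0.548 -0.008  0.096] [0.583 0.027 0.121] [ 0.513 -0.164  0.016]
brass [413 138  34  22 167] [429.1 148.7] [ 0.392 -0.228  0.015] 0.024
brass [351 142   5   6  25] [353.1 144.6] [ 0.558 -0.094  0.087] 0.091
brass [317 149   5  20  86] [319.3 158.1] [ 0.624 -0.044  0.069] 0.09
brass [377 158   7  21  97] [379.6 167.6] [ 0.483 -0.057  0.065] 0.092
brass [309 172   4  21  80] [310.5 182. ] [0.616 0.038 0.068] 0.092
brass [371 183   7  21  99] [373.7 192.7] [0.475 0.025 0.069] 0.091
brass [336 190   6  21  99] [337.9 199.7] [0.542 0.072 0.067] 0.09
```

View pics/top0c.png

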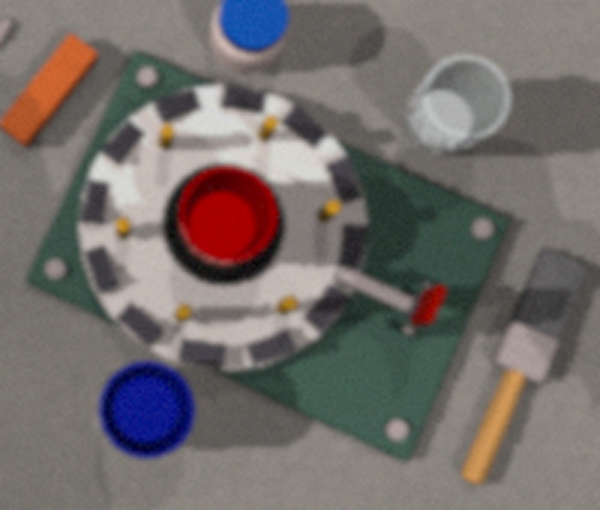

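The peg pairs put the wheel's axis at about (0.549,-0.013), and the plate rectangle gives (0.550,-0.0136) with a yaw of -0.427. Peg 0 is near 0 rad, and the sizes match those given. I'll shut the gripper and go above the gap between thumb plate and wheel, with tool y along the stand's -y.

Call:
servo_tool(
  targets=[
    {"xyz": [-0.268, -0.409, 0], "twist": [0, 0, -0.773], "jaw": 0},
    {"xyz": [-0.268, -0.409, 0], "twist": [0, 0, -0.773], "jaw": 0},
    {"xyz": [-0.268, -0.409, 0], "twist": [0, 0, -0.773], "jaw": 0},
    {"xyz": [-0.268, -0.409, 0], "twist": [0, 0, -0.773], "jaw": 0},
    {"xyz": [-0.268, -0.409, 0], "twist": [0, 0, -0.773], "jaw": 0},
    {"xyz": [-0.268, -0.409, 0], "twist": [0, 0, -0.773], "jaw": 0},
    {"xyz": [-0.268, -0.409, 0], "twist": [0, 0, -0.773], "jaw": 0},
    {"xyz": [-0.268, -0.409, 0], "twist": [0, 0, -0.773], "jaw": 0},
    {"xyz": [-0.268, -0.409, 0], "twist": [0, 0, -0.773], "jaw": 0},
    {"xyz": [-0.268, -0.409, 0], "twist": [0, 0, -0.773], "jaw": 0},
    {"xyz": [-0.268, -0.409, 0], "twist": [0, 0, -0.773], "jaw": 0},
    {"xyz": [-0.268, -0.409, 0], "twist": [0, 0, -0.773], "jaw": 0},
  ],
)

```text
clock: 1.1
tcp_pos: [0.4931, -0.1365, 0.231]
orientation: [-0.0, 0.977, -0.212, -0.0]
wrist_force: [0.5, -0.6, -0.1]
finger_gap: 0.0002
```

Call:
servo_tool(
  targets=[
    {"xyz": [0, 0, 0], "jaw": 0},
    {"xyz": [0, 0, 0], "jaw": 0},
    {"xyz": [0, 0, 0], "jaw": 0},
  ],
)

```text
schema error: expected keys xyz, twist, jaw
```

```bash
cat >> h.py <<'E'
O=np.array([.549,-.013,0]);YAW=-.427
def stand(p,O=O,yaw=YAW):
    c,s=np.cos(yaw),np.sin(yaw); return (np.asarray(p)-O)@np.array([[c,-s,0],[s,c,0],[0,0,1]])
def tcp():
    s=env.get_state(); print('t',s['clock'],'tcp',s['tcp_pos'].round(4),'stand',stand(s['tcp_pos']).round(4),'toolx deg',np.degrees(np.arctan2(*rot(s['orientation'])[[1,0],0])).round(2),'F',s['wrist_force'].round(1),'gap',s['finger_gap'])
def pegs(c,zlo=.075):
    P=cloud(c);hsv=cv2.cvtColor(c['color'],cv2.COLOR_RGB2HSV).astype(int);H,S,V=hsv[...,0],hsv[...,1],hsv[...,2]
    Q=stand(P); m=(H>12)&(H<30)&(S>100)&(V>70)&(P[...,2]>zlo)&(P[...,2]<.1)&(np.hypot(Q[...,0],Q[...,1])<.1)
    k,lab,st,ce=cv2.connectedComponentsWithStats(m.astype(np.uint8)); out=[]
    for i in range(1,k):
        if st[i,4]>5: out.append(Q[lab==i].mean(0))
    return np.array(out)
E
python3 - <<'E'
from h import *
tcp()
for n in ['wrist','top','side']:
    c=env.read_camera(n); save(c,n+'1'); np.savez(n+'1.npz',**c)
    q=pegs(c); a=np.degrees(np.arctan2(q[:,1],q[:,0])) if len(q) else []
    print(n); [print(x.round(4),np.hypot(*x[:2]).round(4),y.round(1)) for x,y in zip(q,a)]
    if n=='wrist':
        P=stand(cloud(c)); hsv=cv2.cvtColor(c['color'],cv2.COLOR_RGB2HSV).astype(int)
        m=((hsv[...,0]<6)|(hsv[...,0]>174))&(hsv[...,1]>150)&(P[...,1]<-.1)&(P[...,2]>.05)
        if m.sum(): print('plate',m.sum(),P[m].min(0),P[m].max(0),np.median(P[m],0))
E
```

```text
t 1.1 tcp [ 0.4931 -0.1365  0.231 ] stand [ 0.0003 -0.1356  0.231 ] toolx deg -24.54 F [ 0.5 -0.6 -0.1] gap 0.00020189322319204647
wrist
[-0.0771 -0.0004  0.0872] 0.0771 -179.7
[ 0.0828 -0.0003  0.0869] 0.0828 -0.2
[-0.037  -0.0692  0.0879] 0.0785 -118.2
[ 0.043  -0.0696  0.0879] 0.0818 -58.3
plate 567 [-0.01095083 -0.17363869  0.06451101] [ 0.01962274 -0.1615793   0.12186536] [ 0.00366174 -0.16251421  0.10319479]
top
[0.0813 0.0007 0.0864] 0.0813 0.5
[0.0418 0.0705 0.086 ] 0.082 59.3
[ 0.0414 -0.0699  0.0866] 0.0812 -59.4
[-0.0404  0.0709  0.088 ] 0.0816 119.7
[-0.0405 -0.0702  0.0871] 0.0811 -120.0
[-0.0812  0.0001  0.0882] 0.0812 180.0
side
[ 0.0411 -0.0694  0.087 ] 0.0807 -59.4
[0.0823 0.0028 0.0845] 0.0824 2.0
[-0.0409 -0.0681  0.0845] 0.0795 -121.0
[0.0411 0.0729 0.0849] 0.0837 60.6
[-0.0816  0.0029  0.0843] 0.0817 178.0
[-0.0409  0.0732  0.0849] 0.0839 119.2
```

View pics/wrist1.png

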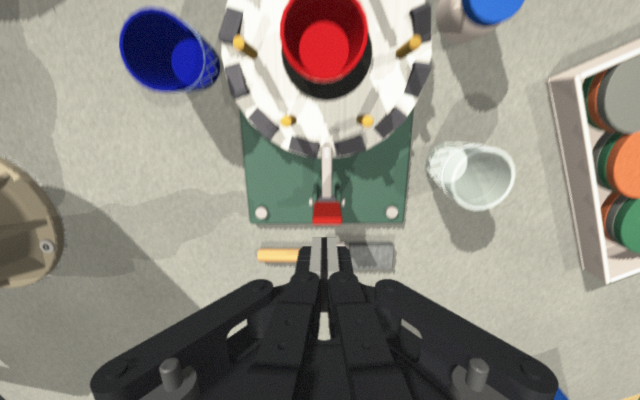

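The wrist view shows the pawl straight ahead, with its plate at (327,212), and nothing near the finger path. All the cameras agree: wheel at about 0 rad, plate face at stand y = -0.162. I'll lower the finger and push the plate.

Call:
servo_tool(
  targets=[
    {"xyz": [0, 0, 0.035], "twist": [0, 0, 0], "jaw": 0},
    {"xyz": [0, 0, 0.07], "twist": [0, 0, 0], "jaw": 0},
    {"xyz": [0, 0, 0.1], "twist": [0, 0, 0], "jaw": 0},
    {"xyz": [0, 0, 0.125], "twist": [0, 0, 0], "jaw": 0},
    {"xyz": [0, 0, 0.14], "twist": [0, 0, 0], "jaw": 0},
    {"xyz": [0, 0, 0.146], "twist": [0, 0, 0], "jaw": 0},
    {"xyz": [0, 0, 0.146], "twist": [0, 0, 0], "jaw": 0},
    {"xyz": [0, 0, 0.146], "twist": [0, 0, 0], "jaw": 0},
  ],
)

```text
clock: 1.92
tcp_pos: [0.4919, -0.1402, 0.0857]
orientation: [0.0, 0.977, -0.214, 0.0]
wrist_force: [-0.6, 0.1, 0.2]
finger_gap: 0.0
```

Call:
servo_tool(
  targets=[
    {"xyz": [0, 0.006, 0], "twist": [0, 0, 0], "jaw": 0},
    {"xyz": [0, 0.011, 0], "twist": [0, 0, 0], "jaw": 0},
    {"xyz": [0, 0.015, 0], "twist": [0, 0, 0], "jaw": 0},
    {"xyz": [0, 0.019, 0], "twist": [0, 0, 0], "jaw": 0},
    {"xyz": [0, 0.023, 0], "twist": [0, 0, 0], "jaw": 0},
    {"xyz": [0, 0.027, 0], "twist": [0, 0, 0], "jaw": 0},
    {"xyz": [0, 0.031, 0], "twist": [0, 0, 0], "jaw": 0},
    {"xyz": [0, 0.035, 0], "twist": [0, 0, 0], "jaw": 0},
    {"xyz": [0, 0.039, 0], "twist": [0, 0, 0], "jaw": 0},
    {"xyz": [0, 0.043, 0], "twist": [0, 0, 0], "jaw": 0},
    {"xyz": [0, 0.047, 0], "twist": [0, 0, 0], "jaw": 0},
    {"xyz": [0, 0.05, 0], "twist": [0, 0, 0], "jaw": 0},
  ],
)

```text
clock: 2.92
tcp_pos: [0.4709, -0.1855, 0.0852]
orientation: [0.0, 0.977, -0.214, -0.0]
wrist_force: [0.0, 0.3, -0.6]
finger_gap: -0.0002
```

Call:
servo_tool(
  targets=[
    {"xyz": [0, 0.003, 0], "twist": [0, 0, 0], "jaw": 0},
    {"xyz": [0, 0.006, 0], "twist": [0, 0, 0], "jaw": 0},
    {"xyz": [0, 0.006, 0], "twist": [0, 0, 0], "jaw": 0},
    {"xyz": [0, 0.006, 0], "twist": [0, 0, 0], "jaw": 0},
    {"xyz": [0, 0.006, 0], "twist": [0, 0, 0], "jaw": 0},
    {"xyz": [0, 0.006, 0], "twist": [0, 0, 0], "jaw": 0},
  ],
)

```text
clock: 3.42
tcp_pos: [0.4687, -0.1902, 0.0853]
orientation: [0.0, 0.977, -0.213, 0.0]
wrist_force: [-0.2, -0.2, -0.3]
finger_gap: 0.0002
```

```bash
cat >> h.py <<'E'
def pawl(c):
    P=stand(cloud(c)); hsv=cv2.cvtColor(c['color'],cv2.COLOR_RGB2HSV).astype(int)
    m=((hsv[...,0]<6)|(hsv[...,0]>174))&(hsv[...,1]>150)&(P[...,1]<-.14)&(P[...,1]>-.25)&(abs(P[...,0])<.03)&(P[...,2]>.03)
    if m.sum(): print('plate',m.sum(),P[m].min(0).round(4),P[m].max(0).round(4))
E
python3 - <<'E'
from h import *
tcp()
for n in ['side','top']:
    c=env.read_camera(n); save(c,n+'2'); pawl(c)
    q=pegs(c); print(np.c_[q,np.degrees(np.arctan2(q[:,1],q[:,0]))].round(3))
a=cv2.imread('pics/side2.png')[60:260,260:500]; b=cv2.imread('pics/top2.png')[150:350,320:520]
cv2.imwrite('pics/p2.png',np.hstack([cv2.resize(x,(400,400)) for x in (a,b)]))
E
```

```text
t 3.4167 tcp [ 0.4687 -0.1902  0.0853] stand [ 0.0003 -0.1946  0.0853] toolx deg -24.63 F [-0.2 -0.2 -0.3] gap 0.00016109528009525817
plate 129 [-0.0138 -0.2228  0.064 ] [ 0.0162 -0.1744  0.091 ]
[[ 4.10000e-02 -7.00000e-02  8.70000e-02 -5.93690e+01]
 [ 8.20000e-02  3.00000e-03  8.50000e-02  2.04200e+00]
 [-4.10000e-02 -6.80000e-02  8.40000e-02 -1.21120e+02]
 [ 4.10000e-02  7.30000e-02  8.50000e-02  6.09790e+01]
 [-8.10000e-02  3.00000e-03  8.50000e-02  1.78210e+02]
 [-4.10000e-02  7.40000e-02  8.50000e-02  1.19306e+02]]
plate 93 [-0.018  -0.1969  0.0617] [ 0.0157 -0.1575  0.2179]
[[ 8.20000e-02  0.00000e+00  8.70000e-02  2.54000e-01]
 [ 4.10000e-02  7.00000e-02  8.60000e-02  5.98330e+01]
 [ 4.10000e-02 -7.00000e-02  8.70000e-02 -5.93970e+01]
 [-4.00000e-02  7.10000e-02  8.70000e-02  1.19591e+02]
 [-4.00000e-02 -7.00000e-02  8.80000e-02 -1.19743e+02]
 [-8.10000e-02  0.00000e+00  8.80000e-02  1.79925e+02]]
```

View pics/p2.png

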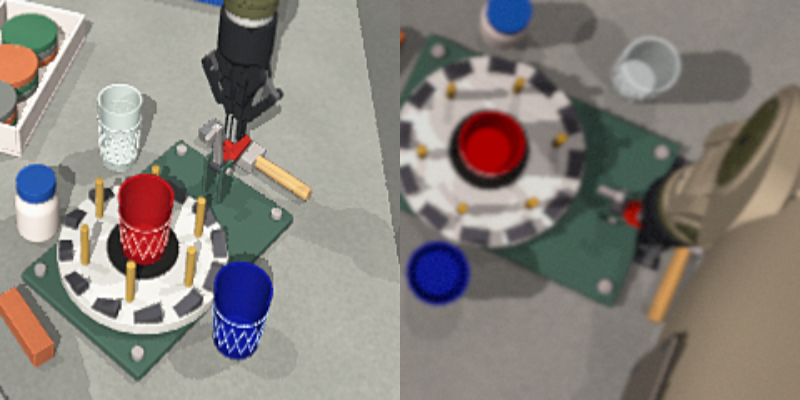

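The side view shows the pawl thrown up and its plate lying back, at (232,150) in the picture, with nothing disturbed. I'll lift out, cross above the tumbler, and come down behind peg 3.

Call:
servo_tool(
  targets=[
    {"xyz": [0, 0, -0.03], "twist": [0, 0, 0], "jaw": 0},
    {"xyz": [0, 0, -0.07], "twist": [0, 0, 0], "jaw": 0},
    {"xyz": [0, 0, -0.115], "twist": [0, 0, 0], "jaw": 0},
    {"xyz": [-0.01, -0.03, -0.115], "twist": [0, 0, 0], "jaw": 0},
    {"xyz": [-0.02, -0.065, -0.115], "twist": [0, 0, 0], "jaw": 0},
    {"xyz": [-0.035, -0.105, -0.115], "twist": [0, 0, 0], "jaw": 0},
    {"xyz": [-0.05, -0.14, -0.115], "twist": [0, 0, 0], "jaw": 0},
    {"xyz": [-0.06, -0.175, -0.115], "twist": [0, 0, 0], "jaw": 0},
    {"xyz": [-0.072, -0.21, -0.115], "twist": [0, 0, 0], "jaw": 0},
    {"xyz": [-0.077, -0.228, -0.115], "twist": [0, 0, 0], "jaw": 0},
    {"xyz": [-0.077, -0.228, -0.115], "twist": [0, 0, 0], "jaw": 0},
    {"xyz": [-0.077, -0.228, -0.115], "twist": [0, 0, 0], "jaw": 0},
  ],
)

```text
clock: 4.52
tcp_pos: [0.4936, 0.0501, 0.2002]
orientation: [0.0, 0.977, -0.212, -0.0]
wrist_force: [-0.1, -0.4, -0.2]
finger_gap: -0.0002
```

```bash
python3 - <<'E'
from h import *
tcp()
c=env.read_camera('side'); save(c,'side3'); pawl(c)
for n in ['wrist','top']:
    c=env.read_camera(n); save(c,n+'3'); pawl(c)
    q=pegs(c); print(n,np.c_[q,np.degrees(np.arctan2(q[:,1],q[:,0]))].round(4))
E
```

```text
t 4.5167 tcp [0.4936 0.0501 0.2002] stand [-0.0765  0.0345  0.2002] toolx deg -24.47 F [-0.1 -0.4 -0.2] gap -0.0001945747391548668
plate 157 [-0.0133 -0.2257  0.0622] [ 0.0152 -0.173   0.0802]
wrist [[-3.920000e-02  7.170000e-02  8.760000e-02  1.187054e+02]
 [ 4.170000e-02  7.160000e-02  8.640000e-02  5.974400e+01]
 [ 8.250000e-02  1.200000e-03  8.550000e-02  8.198000e-01]
 [-7.910000e-02  1.900000e-03  8.660000e-02  1.786085e+02]
 [-3.640000e-02 -6.650000e-02  8.230000e-02 -1.186660e+02]
 [ 4.270000e-02 -6.940000e-02  8.570000e-02 -5.840070e+01]]
plate 267 [-0.0126 -0.2228  0.0608] [ 0.0173 -0.1734  0.0788]
top [[ 4.14000e-02 -7.00000e-02  8.75000e-02 -5.93969e+01]]
```

Call:
servo_tool(
  targets=[
    {"xyz": [0, 0, 0.035], "twist": [0, 0, 0], "jaw": 0},
    {"xyz": [0, 0, 0.07], "twist": [0, 0, 0], "jaw": 0},
    {"xyz": [0, 0, 0.1], "twist": [0, 0, 0], "jaw": 0},
    {"xyz": [0, 0, 0.12], "twist": [0, 0, 0], "jaw": 0},
    {"xyz": [0, 0, 0.13], "twist": [0, 0, 0], "jaw": 0},
    {"xyz": [0, 0, 0.135], "twist": [0, 0, 0], "jaw": 0},
    {"xyz": [0, 0, 0.135], "twist": [0, 0, 0], "jaw": 0},
  ],
)

```text
clock: 5.25
tcp_pos: [0.4935, 0.0482, 0.0648]
orientation: [0.0, 0.977, -0.214, -0.001]
wrist_force: [0.1, 0.2, 0.5]
finger_gap: 0.0001
```

Call:
servo_tool(
  targets=[
    {"xyz": [0, 0.006, 0], "twist": [0, 0, 0], "jaw": 0},
    {"xyz": [0, 0.012, 0], "twist": [0, 0, 0], "jaw": 0},
    {"xyz": [0, 0.016, 0], "twist": [0, 0, 0], "jaw": 0},
    {"xyz": [0, 0.019, 0], "twist": [0, 0, 0], "jaw": 0},
    {"xyz": [0, 0.022, 0], "twist": [0, 0, 0], "jaw": 0},
    {"xyz": [0, 0.025, 0], "twist": [0, 0, 0], "jaw": 0},
    {"xyz": [0, 0.028, 0], "twist": [0, 0, 0], "jaw": 0},
    {"xyz": [0, 0.031, 0], "twist": [0, 0, 0], "jaw": 0},
    {"xyz": [0, 0.034, 0], "twist": [0, 0, 0], "jaw": 0},
    {"xyz": [0, 0.037, 0], "twist": [0, 0, 0], "jaw": 0},
    {"xyz": [0, 0.04, 0], "twist": [0, 0, 0], "jaw": 0},
    {"xyz": [0, 0.043, 0], "twist": [0, 0, 0], "jaw": 0},
  ],
)

```text
clock: 6.25
tcp_pos: [0.4759, 0.0097, 0.0652]
orientation: [-0.0, 0.977, -0.213, 0.0]
wrist_force: [2.6, 1.9, 0.6]
finger_gap: 0.0003
```

Call:
servo_tool(
  targets=[
    {"xyz": [0, 0.003, 0], "twist": [0, 0, 0], "jaw": 0},
    {"xyz": [0, 0.006, 0], "twist": [0, 0, 0], "jaw": 0},
    {"xyz": [0, 0.009, 0], "twist": [0, 0, 0], "jaw": 0},
    {"xyz": [0, 0.011, 0], "twist": [0, 0, 0], "jaw": 0},
    {"xyz": [0, 0.013, 0], "twist": [0, 0, 0], "jaw": 0},
    {"xyz": [0, 0.013, 0], "twist": [0, 0, 0], "jaw": 0},
    {"xyz": [0, 0.013, 0], "twist": [0, 0, 0], "jaw": 0},
  ],
)

```text
clock: 6.83
tcp_pos: [0.4691, -0.0022, 0.0649]
orientation: [0.001, 0.977, -0.214, -0.001]
wrist_force: [-0.3, -0.1, -0.4]
finger_gap: -0.0002
```

```bash
python3 - <<'E'
from h import *
tcp()
for n in ['side','wrist','top']:
    c=env.read_camera(n); save(c,n+'4'); pawl(c)
    q=pegs(c); print(n,np.c_[q,np.degrees(np.arctan2(q[:,1],q[:,0]))%60].round(4) if len(q) else '')
a=cv2.imread('pics/side4.png')[60:260,260:500]; b=cv2.imread('pics/wrist4.png')
cv2.imwrite('pics/p4.png',np.hstack([cv2.resize(a,(380,400)), cv2.resize(b,(420,400))]))
E
```

```text
t 6.8333 tcp [ 0.4691 -0.0022  0.0649] stand [-0.0772 -0.0232  0.0649] toolx deg -24.67 F [-0.3 -0.1 -0.4] gap -0.00018782444137736433
plate 23 [-0.0131 -0.2242  0.069 ] [-0.0015 -0.2032  0.0806]
side [[ 7.03000e-02 -3.86000e-02  8.46000e-02  3.12557e+01]
 [ 7.12000e-02  4.29000e-02  8.49000e-02  3.10608e+01]
 [ 6.00000e-04  8.45000e-02  8.42000e-02  2.96152e+01]
 [-7.03000e-02  4.43000e-02  8.49000e-02  2.77632e+01]]
wrist [[ 9.00000e-04  8.12000e-02  8.60000e-02  2.93674e+01]
 [-6.83000e-02  4.19000e-02  8.85000e-02  2.84513e+01]
 [ 6.92000e-02  4.01000e-02  7.87000e-02  3.00544e+01]
 [ 7.27000e-02 -4.08000e-02  8.90000e-02  3.07073e+01]]
plate 265 [-0.0124 -0.2232  0.0618] [ 0.0169 -0.1733  0.0795]
top [[ 7.13000e-02  3.98000e-02  8.60000e-02  2.91966e+01]
 [ 7.04000e-02 -4.13000e-02  8.69000e-02  2.96201e+01]
 [ 1.10000e-03  8.21000e-02  8.77000e-02  2.92369e+01]
 [-7.01000e-02  4.13000e-02  8.84000e-02  2.95244e+01]]
```

View pics/p4.png

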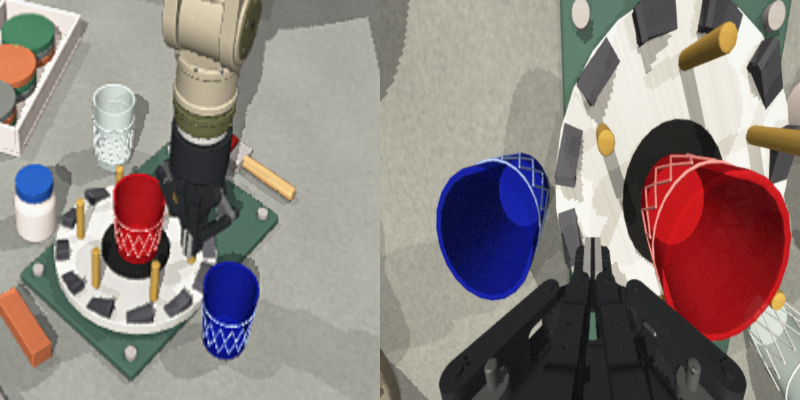

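The side view shows the tumbler still standing and the pawl still up. The pegs now read about 29.4° against 0.1° before (top camera). I'll nudge another 1 mm to reach 30°, then back off and lift.

Call:
servo_tool(
  targets=[
    {"xyz": [0, 0.001, 0], "twist": [0, 0, 0], "jaw": 0},
    {"xyz": [0, 0.001, 0], "twist": [0, 0, 0], "jaw": 0},
    {"xyz": [0, 0.001, 0], "twist": [0, 0, 0], "jaw": 0},
    {"xyz": [0, -0.006, 0], "twist": [0, 0, 0], "jaw": 0},
    {"xyz": [0, -0.012, 0], "twist": [0, 0, 0], "jaw": 0},
    {"xyz": [0, -0.014, -0.01], "twist": [0, 0, 0], "jaw": 0},
    {"xyz": [0, -0.014, -0.035], "twist": [0, 0, 0], "jaw": 0},
    {"xyz": [0, -0.014, -0.07], "twist": [0, 0, 0], "jaw": 0},
    {"xyz": [0, -0.014, -0.105], "twist": [0, 0, 0], "jaw": 0},
    {"xyz": [0, -0.014, -0.135], "twist": [0, 0, 0], "jaw": 0},
    {"xyz": [0, -0.014, -0.135], "twist": [0, 0, 0], "jaw": 0},
  ],
)

```text
clock: 7.9
tcp_pos: [0.48, 0.0109, 0.2066]
orientation: [-0.0, 0.977, -0.213, 0.005]
wrist_force: [0.9, 0.1, 0.2]
finger_gap: 0.0002
```

Call:
servo_tool(
  targets=[
    {"xyz": [0.01, 0.025, 0], "twist": [0, 0, 0], "jaw": 0},
    {"xyz": [0.025, 0.06, 0], "twist": [0, 0, 0], "jaw": 0},
    {"xyz": [0.04, 0.095, 0], "twist": [0, 0, 0], "jaw": 0},
    {"xyz": [0.055, 0.13, 0], "twist": [0, 0, 0], "jaw": 0},
    {"xyz": [0.07, 0.16, 0], "twist": [0, 0, 0], "jaw": 0},
    {"xyz": [0.077, 0.18, 0], "twist": [0, 0, 0], "jaw": 0},
    {"xyz": [0.077, 0.186, 0], "twist": [0, 0, 0], "jaw": 0},
    {"xyz": [0.077, 0.186, 0], "twist": [0, 0, 0], "jaw": 0},
    {"xyz": [0.077, 0.186, 0], "twist": [0, 0, 0], "jaw": 0},
  ],
)

```text
clock: 8.65
tcp_pos: [0.4685, -0.1896, 0.1999]
orientation: [-0.0, 0.977, -0.213, -0.0]
wrist_force: [-0.2, 0.0, 0.3]
finger_gap: -0.0002
```

```bash
python3 - <<'E'
from h import *
tcp()
for n in ['side','wrist','top']:
    c=env.read_camera(n); save(c,n+'5'); pawl(c)
    q=pegs(c); print(n,np.c_[q,np.degrees(np.arctan2(q[:,1],q[:,0]))%60].round(4) if len(q) else '')
E
```

```text
t 8.65 tcp [ 0.4685 -0.1896  0.1999] stand [-0.0002 -0.1941  0.1999] toolx deg -24.65 F [-0.2  0.   0.3] gap -0.00016588857748200383
plate 169 [-0.0143 -0.2247  0.0639] [ 0.0173 -0.1747  0.0814]
side [[ 7.06000e-02 -3.90000e-02  8.50000e-02  3.11081e+01]
 [-4.00000e-04 -7.88000e-02  8.55000e-02  2.97266e+01]
 [ 7.11000e-02  4.30000e-02  8.41000e-02  3.11368e+01]
 [-7.06000e-02 -3.80000e-02  8.46000e-02  2.82957e+01]
 [ 8.00000e-04  8.43000e-02  8.44000e-02  2.94691e+01]
 [-7.01000e-02  4.40000e-02  8.53000e-02  2.78715e+01]]
plate 1348 [-0.0113 -0.2234  0.0645] [ 0.0178 -0.1743  0.0784]
wrist [[-6.70000e-02 -4.27000e-02  8.66000e-02  3.24671e+01]
 [ 7.21000e-02 -4.32000e-02  8.67000e-02  2.90876e+01]
 [ 2.50000e-03 -8.34000e-02  8.85000e-02  3.17136e+01]]
plate 260 [-0.0292 -0.2191  0.0616] [ 0.0169 -0.173   0.2565]
top [[ 7.13000e-02  4.04000e-02  8.57000e-02  2.95182e+01]
 [ 7.10000e-02 -4.08000e-02  8.62000e-02  3.01307e+01]
 [ 8.00000e-04  8.20000e-02  8.65000e-02  2.94514e+01]
 [-1.00000e-04 -8.09000e-02  8.68000e-02  2.99245e+01]
 [-7.04000e-02  4.12000e-02  8.72000e-02  2.96440e+01]
 [-7.09000e-02 -3.98000e-02  8.62000e-02  2.93265e+01]]
```

The wheel is at about 29.7°, well inside the ±3.2° play. I'll lower the finger behind the nose arm and tip it over.

Call:
servo_tool(
  targets=[
    {"xyz": [0, 0, 0.035], "twist": [0, 0, 0], "jaw": 0},
    {"xyz": [0, 0, 0.065], "twist": [0, 0, 0], "jaw": 0},
    {"xyz": [0, 0, 0.09], "twist": [0, 0, 0], "jaw": 0},
    {"xyz": [0, 0, 0.103], "twist": [0, 0, 0], "jaw": 0},
    {"xyz": [0, 0, 0.108], "twist": [0, 0, 0], "jaw": 0},
    {"xyz": [0, 0, 0.108], "twist": [0, 0, 0], "jaw": 0},
    {"xyz": [0, 0, 0.108], "twist": [0, 0, 0], "jaw": 0},
  ],
)

```text
clock: 9.38
tcp_pos: [0.4693, -0.1899, 0.093]
orientation: [0.0, 0.977, -0.213, 0.0]
wrist_force: [-0.4, 0.2, 0.1]
finger_gap: -0.0003
```

Call:
servo_tool(
  targets=[
    {"xyz": [0, -0.006, 0], "twist": [0, 0, 0], "jaw": 0},
    {"xyz": [0, -0.012, 0], "twist": [0, 0, 0], "jaw": 0},
    {"xyz": [0, -0.016, 0], "twist": [0, 0, 0], "jaw": 0},
    {"xyz": [0, -0.02, 0], "twist": [0, 0, 0], "jaw": 0},
    {"xyz": [0, -0.024, 0], "twist": [0, 0, 0], "jaw": 0},
    {"xyz": [0, -0.028, 0], "twist": [0, 0, 0], "jaw": 0},
    {"xyz": [0, -0.032, 0], "twist": [0, 0, 0], "jaw": 0},
    {"xyz": [0, -0.036, 0], "twist": [0, 0, 0], "jaw": 0},
    {"xyz": [0, -0.04, 0], "twist": [0, 0, 0], "jaw": 0},
    {"xyz": [0, -0.044, 0], "twist": [0, 0, 0], "jaw": 0},
    {"xyz": [0, -0.048, 0], "twist": [0, 0, 0], "jaw": 0},
    {"xyz": [0, -0.052, 0], "twist": [0, 0, 0], "jaw": 0},
  ],
)

```text
clock: 10.38
tcp_pos: [0.4905, -0.1426, 0.0923]
orientation: [-0.0, 0.977, -0.213, -0.0]
wrist_force: [-0.1, 0.3, 0.6]
finger_gap: 0.0001
```

Call:
servo_tool(
  targets=[
    {"xyz": [0, -0.003, 0], "twist": [0, 0, 0], "jaw": 0},
    {"xyz": [0, -0.005, 0], "twist": [0, 0, 0], "jaw": 0},
    {"xyz": [0, -0.005, 0], "twist": [0, 0, 0], "jaw": 0},
    {"xyz": [0, -0.005, 0], "twist": [0, 0, 0], "jaw": 0},
  ],
)

```text
clock: 10.72
tcp_pos: [0.4925, -0.1385, 0.0923]
orientation: [0.0, 0.977, -0.213, 0.0]
wrist_force: [0.4, -0.7, 1.2]
finger_gap: 0.0002
```

```bash
python3 - <<'E'
from h import *
tcp()
for n in ['side','top']:
    c=env.read_camera(n); save(c,n+'6'); pawl(c)
    q=pegs(c); print(n,np.c_[q,np.degrees(np.arctan2(q[:,1],q[:,0]))%60].round(4) if len(q) else '')
a=cv2.imread('pics/side6.png')[60:260,260:500]; b=cv2.imread('pics/top6.png')[150:350,320:520]
cv2.imwrite('pics/p6.png',np.hstack([cv2.resize(x,(400,400)) for x in (a,b)]))
E
```

```text
t 10.7167 tcp [ 0.4925 -0.1385  0.0923] stand [ 0.0005 -0.1376  0.0923] toolx deg -24.62 F [ 0.4 -0.7  1.2] gap 0.0001840025776807579
plate 96 [-0.0135 -0.1823  0.0708] [ 0.006  -0.1608  0.119 ]
side [[ 7.02000e-02 -3.85000e-02  8.55000e-02  3.12600e+01]
 [-0.00000e+00 -7.90000e-02  8.43000e-02  2.99817e+01]
 [ 7.11000e-02  4.32000e-02  8.44000e-02  3.12754e+01]
 [-7.11000e-02 -3.74000e-02  8.46000e-02  2.77708e+01]
 [ 4.00000e-04  8.46000e-02  8.50000e-02  2.97096e+01]
 [-7.02000e-02  4.40000e-02  8.43000e-02  2.79341e+01]]
top [[ 7.15000e-02  4.03000e-02  8.56000e-02  2.94181e+01]
 [ 7.05000e-02 -4.05000e-02  8.68000e-02  3.01251e+01]
 [ 7.00000e-04  8.20000e-02  8.69000e-02  2.94906e+01]
 [ 0.00000e+00 -8.07000e-02  8.67000e-02  3.00324e+01]
 [-7.05000e-02  4.12000e-02  8.84000e-02  2.96984e+01]
 [-7.09000e-02 -3.98000e-02  8.69000e-02  2.92858e+01]]
```

View pics/p6.png

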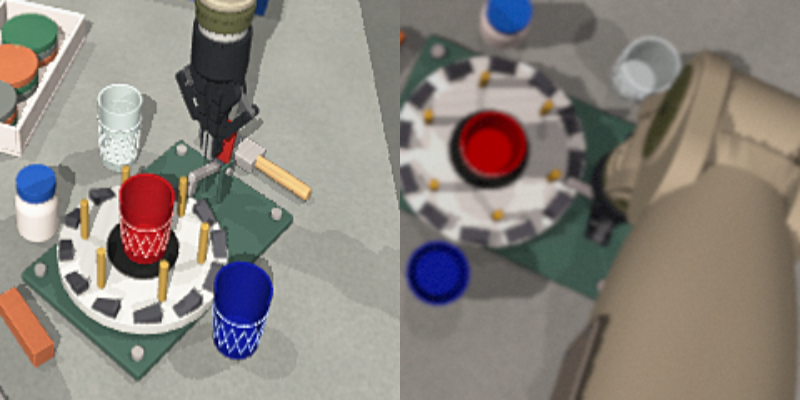

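The pawl has dropped: its plate stands upright and the arm lies level towards the wheel, at (205,178) in the side crop. I'll lift clear, move aside and check that it is seated.

Call:
servo_tool(
  targets=[
    {"xyz": [0, 0, -0.03], "twist": [0, 0, 0], "jaw": 0},
    {"xyz": [0, 0, -0.065], "twist": [0, 0, 0], "jaw": 0},
    {"xyz": [0, 0, -0.1], "twist": [0, 0, 0], "jaw": 0},
    {"xyz": [0, 0, -0.135], "twist": [0, 0, 0], "jaw": 0},
    {"xyz": [0, 0.035, -0.14], "twist": [0, 0, 0], "jaw": 0},
    {"xyz": [-0.01, 0.075, -0.14], "twist": [0, 0, 0], "jaw": 0},
    {"xyz": [-0.02, 0.11, -0.14], "twist": [0, 0, 0], "jaw": 0},
    {"xyz": [-0.03, 0.145, -0.14], "twist": [0, 0, 0], "jaw": 0},
    {"xyz": [-0.04, 0.18, -0.14], "twist": [0, 0, 0], "jaw": 0},
    {"xyz": [-0.04, 0.2, -0.14], "twist": [0, 0, 0], "jaw": 0},
    {"xyz": [-0.04, 0.2, -0.14], "twist": [0, 0, 0], "jaw": 0},
    {"xyz": [-0.04, 0.2, -0.14], "twist": [0, 0, 0], "jaw": 0},
  ],
)

```text
clock: 11.82
tcp_pos: [0.372, -0.3046, 0.2323]
orientation: [-0.0, 0.977, -0.215, 0.0]
wrist_force: [0.6, -0.4, -0.1]
finger_gap: -0.0
```

```bash
python3 - <<'E'
from h import *
tcp()
for n in ['side','top']:
    c0=dict(np.load(n+'0.npz')); c=env.read_camera(n); save(c,n+'7')
    q=pegs(c); print(n,np.c_[q,np.degrees(np.arctan2(q[:,1],q[:,0]))%60].round(4) if len(q) else '')
    for d in (c0,c):
        pawl(d); P=stand(cloud(d)); 
        m=(abs(P[...,0])<.008)&(P[...,1]>-.145)&(P[...,1]<-.118)&(P[...,2]>.03)
        m2=(abs(P[...,0])<.008)&(P[...,1]>-.112)&(P[...,1]<-.1)&(P[...,2]>.03)
        hsv=cv2.cvtColor(d['color'],cv2.COLOR_RGB2HSV).astype(int)
        r=((hsv[...,0]<6)|(hsv[...,0]>174))&(hsv[...,1]>150)&(np.hypot(P[...,0],P[...,1])<.05)&(P[...,2]>.10)
        print('arm z outer',np.median(P[m][:,2]).round(4),m.sum(),'inner',np.median(P[m2][:,2]).round(4),'tumbler rim',((P[r].min(0)+P[r].max(0))/2).round(4))
a=cv2.imread('pics/side7.png')[80:230,290:470]; b=cv2.imread('pics/top7.png')[150:330,290:490]
cv2.imwrite('pics/p7.png',np.hstack([cv2.resize(a,(400,400)),cv2.resize(b,(400,400))]))
E
```

```text
t 11.8167 tcp [ 0.372  -0.3046  0.2323] stand [-0.0403 -0.3387  0.2323] toolx deg -24.81 F [ 0.6 -0.4 -0.1] gap -2.080810323335052e-05
side [[ 7.05000e-02 -3.86000e-02  8.50000e-02  3.12985e+01]
 [ 2.00000e-04 -7.90000e-02  8.46000e-02  3.01269e+01]
 [ 7.12000e-02  4.30000e-02  8.43000e-02  3.11379e+01]
 [-7.07000e-02 -3.80000e-02  8.41000e-02  2.82465e+01]
 [ 4.00000e-04  8.49000e-02  8.47000e-02  2.97612e+01]
 [-7.01000e-02  4.42000e-02  8.50000e-02  2.77907e+01]]
plate 210 [-0.0138 -0.17    0.0703] [ 0.0165 -0.1578  0.1232]
arm z outer 0.0648 50 inner 0.06 tumbler rim [-0.0017  0.002   0.1105]
plate 209 [-0.014  -0.1698  0.0697] [ 0.0167 -0.1582  0.1233]
arm z outer 0.0648 47 inner 0.0597 tumbler rim [-0.0016  0.0005  0.1111]
top [[ 7.18000e-02  3.97000e-02  8.59000e-02  2.89534e+01]
 [ 7.09000e-02 -4.07000e-02  8.66000e-02  3.01130e+01]
 [ 1.00000e-03  8.20000e-02  8.66000e-02  2.92867e+01]
 [ 1.00000e-04 -8.07000e-02  8.66000e-02  3.00520e+01]
 [-7.01000e-02  4.11000e-02  8.73000e-02  2.95789e+01]
 [-7.06000e-02 -3.98000e-02  8.70000e-02  2.94204e+01]]
plate 86 [-0.0129 -0.169   0.0821] [ 0.0165 -0.1605  0.1256]
arm z outer 0.0643 64 inner 0.0632 tumbler rim [-0.0016  0.0022  0.1111]
plate 84 [-0.013  -0.1688  0.0792] [ 0.0163 -0.1604  0.1245]
arm z outer 0.0643 64 inner 0.0628 tumbler rim [-0.0024  0.0003  0.1119]
```

View pics/p7.png

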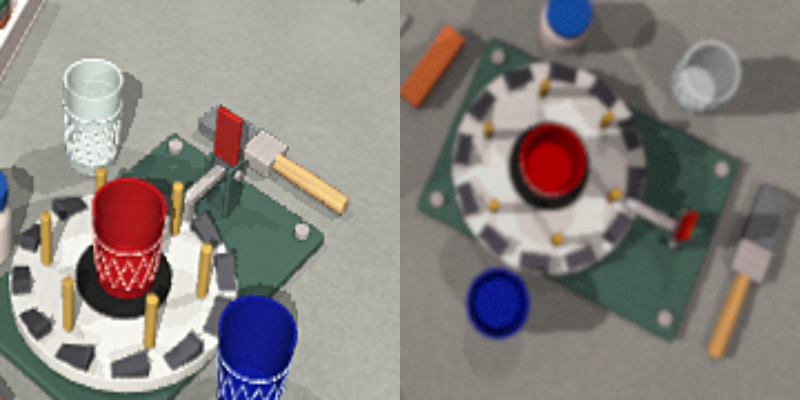

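The pawl looks just as it did at the start: arm top at 0.0648 m before and after, plate upright. The wheel is at about 29.6° and the tumbler is standing on the pad. Handing in.

```bash
python3 -c "
from h import *
print(env.hand_in()); tcp()"
```

```text
the job is handed in; nothing more can be done
None
the job is handed in; nothing more can be done
```

The wheel is back one notch with the pawl dropped home, and I handed the job in at about 12 s of the 54 s allowed. With shut fingers I tipped the pawl up by its thumb plate, pushed peg 3 anticlockwise, and tipped the pawl back by the back of its nose arm.

My last checks, with the arm clear of everything:
- **Wheel:** it reads about 29.6° (top camera) and 29.7° (side camera), against about 0° at the start and 30° for one notch. The pawl leaves about ±3.2° of play.
- **Pawl:** the nose arm's height read within 0.5 mm of the start picture at every point checked, and the plate stands upright, so it is fully home.
- **Tumbler:** it is standing on the pad, its rim centre within about 2 mm of where it started.
- **Other things on the bench:** they look unmoved in the pictures. I didn't measure each one.
- **Forces:** the wrist force stayed under about 4 N in every reading.

No check failed. One move call was refused for a formatting slip and moved nothing. Single-peg angles differed by up to about 2° within a camera from calibration bias; the averages above agree.

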